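# Stand the toppled sleeve up in its deep drain bin

## Robot

A 7-joint arm with a two-finger parallel gripper is mounted at the origin on the work surface. World frame = base frame: x ahead of the robot, y to its left, z up, the work surface at z = 0. Lengths are in m, angles in rad, forces in N, time in s.
With the tool pointing down it reaches from about 0.4 to 0.875 m from the base axis. Payload 19.3 kg.
Tool frame: the origin (TCP) lies midway between the tips of the shut fingers; the grasp point (between the pads) lies 19 mm behind it; z points along the fingers, y is the line along which they close (so a half turn about z gives the same grasp; the last joint's range is limited). The gripper opens to 85 mm and grips with 20 to 120 N. Pads are 22 mm wide; open, the fingers measure 114 mm over their backs; the gripper's body (76 mm by 85 mm) begins 54 mm behind the grasp point. The pads swing forward as they close: fully open they stand 13 mm farther back than shut.
Start: joints at [1.144, 0.521, -0.036, 1.599, 0.021, 1.021, -0.113], TCP at [0.218, -0.586, 0.231] pointing down, gripper open.
Joint ranges: [-2.91, 2.91], [-0.3, 2.13], [-1.5, 1.42], [0.17, 2.43], [-1.26, 4.41], [0.16, 1.93], [-2.52, 2.52]. Speed limits (rad/s): [1.89, 1.89, 2.39, 2.39, 3.01, 3.01, 3.01].

## Interface

Orientations are given as [roll, pitch, yaw] about the fixed x, y, z axes, in that order (R = Rz(yaw) Ry(pitch) Rx(roll)).
In Python, from workcell import * gives the robot as it stands. The module is installed in compiled form; this text tells all that it offers.
- The arm moves only by the tool play_rows, never from a script. Its argument "deltas" is a list of rows, each a list of 7 numbers: the shift along the tool's x, y, z in units of 500 mm (1.0 is 500 mm), then the turn, a rotation vector about the tool's x, y, z in units of 120 degrees (1.0 is 120 degrees), then the closure, from 0 (fully open) to 1 (shut). A call has 1 to 10 rows; each row is the pose to reach, as a shift and turn from the pose commanded when the call began, along the tool's axes at that moment; what a row does not reach only later rows make up. A row lasts 1/10 s, in which the tool goes at most 50 mm and 8.59 degrees, less where a joint would pass 70% of its speed; a pose out of reach is approached as far as the arm can. A call with a number of a shift or a turn outside -1 to 1 is refused whole. A call with a gripper value outside its range is refused whole. The fingers move at their own pace and stop on an object; "newtons" is the grip in N (left out, the last holds). Time passes only in rows, so rows that repeat a pose let the fingers close. It gives the time, the measured TCP pose, the force, the opening and the grip force at its end, in the units of the state.
- observe(): the state, without advancing time (a new reading comes with each control period).
- grab_frame(name): name is "side" or "top"; returns the picture (480x640x3 uint8, red, green, blue); there is no depth.
- get_calibration(name): a dict with "fovy" (degrees; the focal length in pixels is half the picture's height over the tangent of half this angle, whatever the lens; pixels are square), "cx", "cy" (the principal point, pixels), "xyz" and "rotation" of the camera in the world. Camera axes: x right, y down, z forward; pixel columns grow to the right and rows downward; lengths in m; the calibration is good to about 2 mm. A picture is of the moment at which its call begins. get_calibration takes no time and is no camera call.
- job_done(): hands the job in; it is judged then, once.
The state is a dict: "clock": time; "qpos": joint angles; "qd": joint speeds; "joint_efforts": joint torques, N m; "position": TCP position; "tool_rot": TCP orientation; "force": force on the tool from outside, world axes, zero at the start; "moment": the same for the moment, N m; "grip_width": finger opening in m; "finger_force": force on a finger pad.
Only numpy, scipy, OpenCV 4.12 (cv2) and the standard library are available. Lean on these libraries where they do the work, as an engineer would, in place of code of your own. Each camera call takes 0.05 s, during which the arm holds its last target. There are 200 camera calls.

## Task

The long flanged aluminium sleeve has toppled inside its deep wash bin and leans there wedged between the end walls. Without lifting it out of the bin, tip it upright and stand it on its flange in the bay behind the low floor fence, in the gap between the two short bushes; it must already stand upright on the bin floor before you let go of it. Leave the bushes standing where they are and everything else on the bench alone.

Things in the scene. Friction and masses are not known exactly. Their poses are not given: they have to be found in the camera images.
- bin: Deep grey open bin fixed to the bench. Inside 180 mm long (its x), 160 wide (y), 125 deep; walls and floor 6 mm thick: inner floor 6 mm, rim 131 mm above its origin, the centre of its underside (z up). A low fence, 10 mm high, 4 mm thick, crosses the floor along y at x = +16 to +20 mm; the bay is the floor from it to the +x end wall (x = +20 to +90 mm).
- sleeve: Aluminium sleeve 185 mm long, barrel 34 mm in diameter, at its foot a flange 50 mm in diameter, 10 mm thick; 0.3 to 0.5 kg. Origin: centre of the flange's flat underside; z along the axis to the plain end. At the start it leans about 31 deg above level: flange on the floor against the bin's -x end wall, plain end inside against the +x end wall near the rim.
- sleeve_top (a point): Centre of the sleeve's plain end, 185 mm from the underside of its flange.
- bush0: Short aluminium bush, 36 mm in diameter and 50 mm tall, standing loose in the bay near the -y side wall. Origin at the centre of its underside, z up.
- bush1: The same kind of bush standing in the bay near the +y side wall; about 80 mm are free between the two.
- block0: Machined aluminium block 130 x 90 x 70 mm lying on the bench, a bystander. Origin at the centre of its underside.
- block1: Another such block, a bystander.
- block2: Another such block, a bystander.
- micrometer: Micrometer lying on the bench, about 155 x 60 x 14 mm, a bystander. Origin at the centre of its underside.
- depth_gauge: T-shaped depth gauge lying on the bench, about 112 x 100 x 16 mm, a bystander. Origin at the middle of its underside.
- bore_gauge: Dial bore gauge lying on the bench, about 250 x 56 x 19 mm, a bystander. Origin at the middle of its underside.
Mind the look-alikes: they are no part of the job. Leave any black or purple look-alike of the sleeve alone.

How it is judged:
By the outcome, as a careful person would: the job done as asked, in the order asked, and still so for the second after the job is handed in, with the robot touching nothing.
It also fails if it takes over 40 s, if anything falls off the work surface, if the arm or the gripper's body presses on something with over 40 N, if the wrist force passes 120 N, or if a joint passes its speed limit or range.

## Working session

There is one attempt and no reset: what is moved stays moved. The work goes in short steps, Python scripts to look and compute and a tool call to move; the robot and the scene stay as the last step left them, time stands still between calls to the robot, and variables do not carry over. Pictures are saved under pics/ and viewed, at most 10 in all, crops included, and the job is handed in when it is done.

Besides the shell and the picture viewer there is one more tool, called after ">>>" by a JSON object that holds its "name" and its "arguments", one argument or row to a line. play_rows: Moves the arm, as the interface text tells. Its arguments: {"type":"object","properties":{"deltas":{"type":"array"},"newtons":{"type":"number"}},"required":["deltas"]}

```bash
mkdir -p pics
python3 - <<'E'
from workcell import *
import cv2
for n in("top","side"):
    cv2.imwrite(f"pics/{n}0.png",cv2.cvtColor(grab_frame(n),cv2.COLOR_RGB2BGR)); print(n,get_calibration(n))
print(observe())
E
```

```text
top {'fovy': 52.97678509625771, 'cx': 327.9175292607343, 'cy': 240.1518764549886, 'xyz': array([0.41440443, 0.0916176 , 1.39012916]), 'rotation': array([-3.03113857, -0.01952005, -1.58216795])}
side {'fovy': 45.54630467563177, 'cx': 322.861882751902, 'cy': 242.59177168740055, 'xyz': array([0.23788149, 1.24588093, 0.88554632]), 'rotation': array([-2.14546975,  0.01221286, -2.88355477])}
{'clock': 0.1, 'qpos': array([ 1.14379582,  0.52194233, -0.03632152,  1.59994308,  0.0211793 ,
        1.02111736, -0.11279189]), 'qd': array([-1.75808462e-03, -1.52454979e-03, -2.16769143e-04, -6.26123105e-05,
       -1.41905900e-03, -2.99430481e-03,  2.70840321e-04]), 'joint_efforts': array([ 4.36015907e-03, -9.28490996e+01,  1.98425800e+00, -3.70532584e+01,
        1.81558763e-02,  5.28312841e-03,  4.78291838e-05]), 'position': array([ 0.21816217, -0.58536225,  0.23079372]), 'tool_rot': array([-3.14056829e+00,  5.77338589e-05,  3.56781570e-01]), 'force': array([ 0.74178203, -0.39861744, -0.37543807]), 'moment': array([ 0.02520784, -0.00063103,  0.02606091]), 'finger_force': 0.0, 'grip_width': 0.08532892032421056}
```

View pics/top0.png

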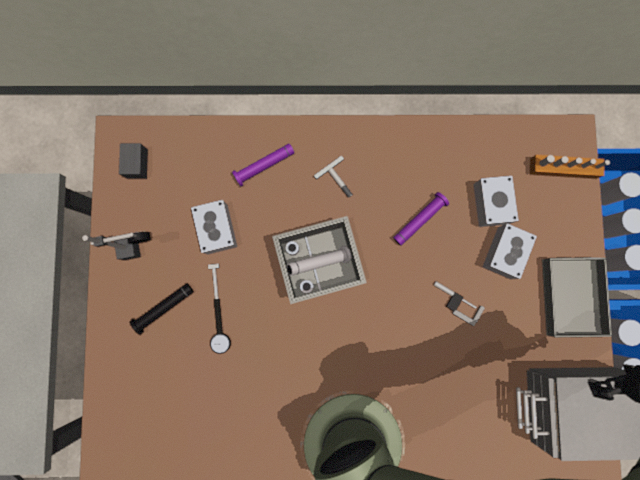

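View pics/side0.png

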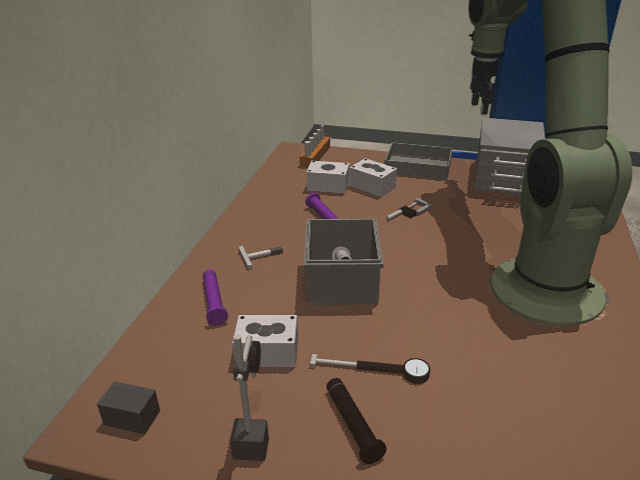

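Sleeve candidates in the top view are the grey one in the bin at (318,262), purple at (263,165) and (421,218), and black at (161,308). I choose the grey one in the bin and will check it in a crop. The bushes are at about (292,247) and (306,287), so the bin's +x end faces image left (world +y).

```bash
cat > h.py <<'E'
from workcell import *
import cv2, numpy as np
from scipy.spatial.transform import Rotation as Ro
def cam(n):
    c=get_calibration(n); f=240/np.tan(np.radians(c['fovy']/2))
    return f,c['cx'],c['cy'],np.array(c['xyz']),Ro.from_euler('xyz',c['rotation']).as_matrix()
def onplane(n,uv,z):
    f,cx,cy,p,R=cam(n); d=R@np.array([(uv[0]-cx)/f,(uv[1]-cy)/f,1]); return p+d*(z-p[2])/d[2]
def proj(n,X):
    f,cx,cy,p,R=cam(n); q=R.T@(np.array(X)-p); return np.array([cx+f*q[0]/q[2],cy+f*q[1]/q[2]])
def save(n,name,x0,x1,y0,y1,s):
    im=cv2.cvtColor(grab_frame(n),cv2.COLOR_RGB2BGR)
    cv2.imwrite(f"pics/{name}.png",cv2.resize(im[y0:y1,x0:x1],None,fx=s,fy=s,interpolation=cv2.INTER_CUBIC))
E
python3 - <<'E'
from h import *
im=cv2.imread("pics/top0.png")
c=im[210:310,265:375]; cv2.imwrite("pics/c0.png",cv2.resize(c,None,fx=7,fy=6*7/6 if 0 else 6,interpolation=cv2.INTER_CUBIC) if 0 else cv2.resize(c,None,fx=6,fy=6,interpolation=cv2.INTER_CUBIC))
hsv=cv2.cvtColor(im,cv2.COLOR_BGR2HSV)
m=(hsv[...,1]<70).astype(np.uint8); m[:200]=0;m[320:]=0;m[:,:262]=0;m[:,380:]=0
cs,_=cv2.findContours(m,0,1); b=max(cs,key=cv2.contourArea)
r=cv2.minAreaRect(b); P=cv2.boxPoints(r); print(r)
W=[onplane('top',p,.131) for p in P]; print(np.round(P,1),np.round(W,4))
for i in range(4): d=W[(i+1)%4]-W[i]; print(np.linalg.norm(d),np.degrees(np.arctan2(d[1],d[0])))
print(np.mean(W,0))
E
```

```text
((318.7192077636719, 259.3038330078125), (70.95398712158203, 79.81226348876953), 74.74488067626953)
[[270.9 235.6]
 [347.9 214.6]
 [366.6 283. ]
 [289.6 304. ]] [[ 0.5673  0.2152  0.131 ]
 [ 0.6215  0.0118  0.131 ]
 [ 0.4403 -0.0341  0.131 ]
 [ 0.3883  0.1667  0.131 ]]
0.2105093674334424 -75.08268727980169
0.18687445742955971 -165.78825759798798
0.2073889648026327 104.51213254156906
0.18539553475774947 15.172083882930755
[0.50433393 0.08988712 0.131     ]
```

View pics/c0.png

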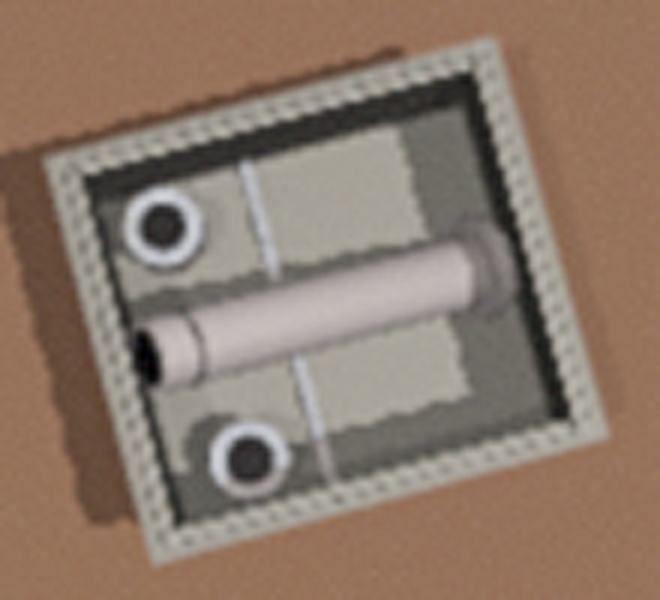

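The crop shows the grey flanged sleeve in the bin: plain end at crop (150,355) on the left, flange at (490,270), the fence at x≈250–330, and bushes at (163,227) and (249,460). This is the right object.

Run:
```python
from h import *
g=lambda x,y:((x+.5)/6-.5+265,(y+.5)/6-.5+210)
W=np.array([onplane('top',g(*p),.131) for p in [(45,158),(492,38),(608,440),(153,565)]])
for i in range(4): d=W[(i+1)%4]-W[i]; print(np.linalg.norm(d).round(4),np.degrees(np.arctan2(d[1],d[0])).round(2))
c=W.mean(0); print("bin",c)
dx=(W[0]-W[1]+W[3]-W[2]);yaw=np.arctan2(dx[1],dx[0]);print(np.degrees(yaw))
ex=np.array([np.cos(yaw),np.sin(yaw)]);ey=np.array([-ex[1],ex[0]])
def B(p,z): w=onplane('top',g(*p),z); d=w[:2]-c[:2]; return np.round([w[0],w[1],d@ex*1e3,d@ey*1e3],4)
for n,p,z in [("top",(150,355),.1227),("bar_near_top",(200,345),.111),("bar_low",(460,276),.036),("flange",(490,270),.03),("b0",(163,227),.056),("b1",(249,460),.056),("f0",(245,165),.016),("f1",(330,480),.016)]: print(n,B(p,z))
```

```text
0.2034 -75.32
0.1836 -164.93
0.2044 104.62
0.1834 14.77
bin [0.50346647 0.09004962 0.131     ]
104.65080227372479
top [ 0.4801  0.1669 80.2263  3.2268]
bar_near_top [ 0.4849  0.1455 58.3142  3.9971]
bar_low [ 5.2020e-01  2.6400e-02 -6.5844e+01 -4.2300e-02]
flange [ 5.23300e-01  1.18000e-02 -8.06874e+01  5.60900e-01]
b0 [  0.5427   0.1646  62.2441 -56.8285]
b1 [ 0.4348  0.1255 51.6847 57.433 ]
f0 [  0.576    0.1276  17.9519 -79.6373]
f1 [ 0.4256  0.0883 18.0218 75.7732]
```

```bash
cat >> h.py <<'E'
def down(yawdeg): # tool down, tool x at yaw
    return Ro.from_euler('xyz',[np.pi,0,np.radians(yawdeg)])
def delta(pos,R,pr=True):
    s=observe(); R0=Ro.from_euler('xyz',s['tool_rot'])
    d=R0.inv().apply(np.array(pos)-s['position'])/.5; r=(R0.inv()*R).as_rotvec()/np.radians(120)
    if pr: print(np.round(np.r_[d,r],4).tolist(),"rows",np.linalg.norm(d)*10,np.linalg.norm(r)*120/8.59)
E
python3 - <<'E'
from h import *
delta([.218,-.586,.33],down(20.4))
delta([.5,-.25,.33],down(65))
delta([.4854,.1452,.26],down(105.5))
E
```

```text
[-0.0008, 0.0009, -0.1984, -0.0005, 0.0, 0.0004] rows 1.9841692881142432 0.008415780688372386
[0.7624, -0.4318, -0.198, -0.0005, -0.0002, -0.3713] rows 8.983146194570637 5.187189792218292
[1.0111, -1.1825, -0.0573, -0.0004, -0.0003, -0.7088] rows 15.56907533026977 9.90197205479511
```

>>> {"name": "play_rows", "arguments": {
  "deltas": [
    [0, 0, -0.1, 0, 0, 0, 0],
    [0, 0, -0.2, 0, 0, 0, 0],
    [0.76, -0.43, -0.2, 0, 0, -0.37, 0],
    [0.76, -0.43, -0.2, 0, 0, -0.37, 0],
    [0.76, -0.43, -0.2, 0, 0, -0.37, 0],
    [0.76, -0.43, -0.2, 0, 0, -0.37, 0],
    [0.76, -0.43, -0.2, 0, 0, -0.37, 0],
    [0.76, -0.43, -0.2, 0, 0, -0.37, 0],
    [0.76, -0.43, -0.2, 0, 0, -0.37, 0],
    [0.76, -0.43, -0.2, 0, 0, -0.37, 0]
  ],
  "newtons": 60
}}

```text
clock: 1.1
position: [0.4765, -0.2778, 0.3313]
tool_rot: [-3.141, 0.0, 1.131]
force: [-0.5, -0.1, 0.6]
grip_width: 0.0855
finger_force: 0.0
```

Run:
```python
from h import *
delta([.4854,.1452,.26],down(105.5))
print(observe()['qpos'])
```

```text
[0.7733, -0.3437, 0.1425, -0.0001, 0.0, -0.339] rows 8.58153899528569 4.735174617932915
[ 0.68118437  0.32664094 -0.34347979  1.6515566   0.11707235  1.18382448
 -0.12919217]
```

>>> {"name": "play_rows", "arguments": {
  "deltas": [
    [0.74, -0.32, 0.14, 0, 0, -0.34, 0],
    [0.74, -0.32, 0.14, 0, 0, -0.34, 0],
    [0.74, -0.32, 0.14, 0, 0, -0.34, 0],
    [0.74, -0.32, 0.14, 0, 0, -0.34, 0],
    [0.74, -0.32, 0.14, 0, 0, -0.34, 0],
    [0.74, -0.32, 0.14, 0, 0, -0.34, 0],
    [0.74, -0.32, 0.14, 0, 0, -0.34, 0],
    [0.74, -0.32, 0.14, 0, 0, -0.34, 0],
    [0.74, -0.32, 0.14, 0, 0, -0.34, 0],
    [0.74, -0.32, 0.14, 0, 0, -0.34, 0]
  ]
}}

```text
clock: 2.1
position: [0.4877, 0.1252, 0.2608]
tool_rot: [-3.141, -0.001, 1.847]
force: [0.5, -1.2, 0.5]
grip_width: 0.0855
finger_force: 0.0
```

Run:
```python
from h import *
delta([.4854,.1452,.17],down(105.5))
print(observe()['qpos'])
```

```text
[0.0396, 0.0067, 0.1816, -0.0004, -0.0003, 0.0028] rows 1.859870320291822 0.03982938674768091
[ 0.14143586  0.35129979 -0.64876588  1.8542028   0.24576373  1.01777091
 -0.33205115]
```

>>> {"name": "play_rows", "arguments": {
  "deltas": [
    [0.03, 0, -0.06, 0, 0.25, 0, 0],
    [0.0, 0, -0.1, 0, 0.49, 0, 0],
    [0.0, 0, -0.1, 0, 0.49, 0, 0],
    [0.0, 0, -0.1, 0, 0.49, 0, 0],
    [0.0, 0, -0.1, 0, 0.49, 0, 0],
    [0.0, 0, -0.1, 0, 0.49, 0, 0],
    [0.0, 0, -0.1, 0, 0.49, 0, 0],
    [0.0, 0, -0.1, 0, 0.49, 0, 0],
    [0.0, 0, -0.1, 0, 0.49, 0, 0],
    [0.0, 0, -0.1, 0, 0.49, 0, 0]
  ]
}}

```text
clock: 3.1
position: [0.4881, 0.1239, 0.3122]
tool_rot: [3.138, -1.022, 1.848]
force: [0.2, -0.4, 0.4]
grip_width: 0.085
finger_force: 0.0
```

Run:
```python
from h import *
s=observe()
delta([.4854,.1452,.17],down(105.5))
print(s['qpos'],Ro.from_euler('xyz',s['tool_rot']).as_matrix().round(3))
```

```text
[-0.2206, 0.0057, 0.1846, -0.0, -0.488, 0.002] rows 2.8765461936148196 6.817319227876101
[ 0.73990749  0.68867216 -0.87708627  1.75471808 -0.51922681  1.20645254
  0.46349042] [[-0.143  0.963 -0.23 ]
 [ 0.502  0.271  0.822]
 [ 0.853  0.002 -0.522]]
```

Full tilt is reachable. I'll tilt back to vertical over the grasp point.

>>> {"name": "play_rows", "arguments": {
  "deltas": [
    [-0.05, 0, 0, 0, -0.25, 0, 0],
    [-0.1, 0, 0.06, 0, -0.488, 0, 0],
    [-0.14, 0.006, 0.1, 0, -0.488, 0.002, 0],
    [-0.18, 0.006, 0.14, 0, -0.488, 0.002, 0],
    [-0.22, 0.006, 0.185, 0, -0.488, 0.002, 0],
    [-0.22, 0.006, 0.185, 0, -0.488, 0.002, 0],
    [-0.22, 0.006, 0.185, 0, -0.488, 0.002, 0],
    [-0.22, 0.006, 0.185, 0, -0.488, 0.002, 0],
    [-0.22, 0.006, 0.185, 0, -0.488, 0.002, 0],
    [-0.22, 0.006, 0.185, 0, -0.488, 0.002, 0]
  ]
}}

```text
clock: 4.1
position: [0.4853, 0.1465, 0.1707]
tool_rot: [3.141, -0.005, 1.842]
force: [0.6, -1.0, 0.4]
grip_width: 0.0856
finger_force: 0.0
```

Run:
```python
from h import *
delta([.4854,.1452,.086],down(105.5))
save('top','t1',265,375,210,310,6)
```

```text
[-0.0034, -0.0007, 0.1695, 0.0005, -0.0024, 0.0005] rows 1.6951422171337982 0.034642668851543754
```

View pics/t1.png

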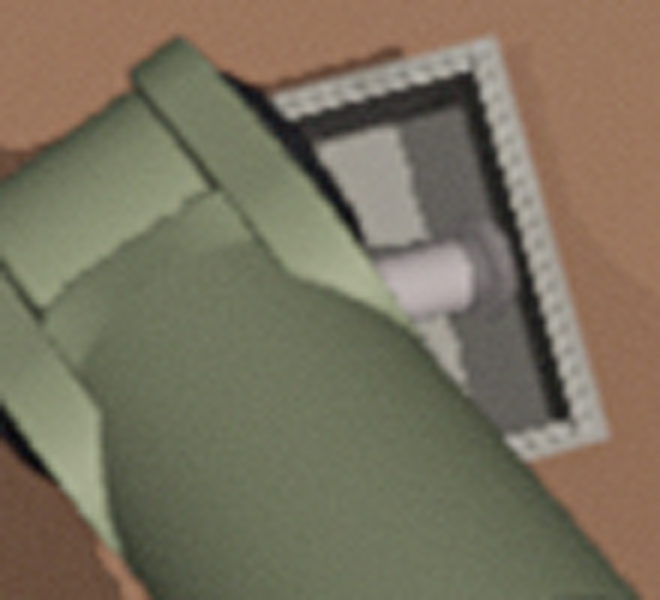

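The arm hides the plain end, and the flange is unmoved at (490,270). I'll descend and close gently.

>>> {"name": "play_rows", "arguments": {
  "deltas": [
    [0, 0, 0.06, 0, 0, 0, 0],
    [-0.003, 0, 0.12, 0, 0, 0, 0],
    [-0.003, 0, 0.17, 0, 0, 0, 0],
    [-0.003, 0, 0.17, 0, 0, 0, 0],
    [-0.003, 0, 0.17, 0, 0, 0, 0]
  ]
}}

```text
clock: 4.65
position: [0.4855, 0.1438, 0.0848]
tool_rot: [-3.139, -0.005, 1.839]
force: [0.2, -0.3, 1.0]
grip_width: 0.0856
finger_force: 0.0
```

>>> {"name": "play_rows", "arguments": {
  "deltas": [
    [0, 0, 0, 0, 0, 0, 0.4],
    [0, 0, 0, 0, 0, 0, 0.6],
    [0, 0, 0, 0, 0, 0, 1],
    [0, 0, 0, 0, 0, 0, 1],
    [0, 0, 0, 0, 0, 0, 1],
    [0, 0, 0, 0, 0, 0, 1]
  ],
  "newtons": 80
}}

```text
clock: 5.25
position: [0.4862, 0.1449, 0.0848]
tool_rot: [3.141, -0.004, 1.841]
force: [4.8, 1.8, 5.4]
grip_width: 0.0316
finger_force: 79.1
```

Run:
```python
from h import *
s=observe();print(s)
c=np.array([.50347,.09005]);y=np.radians(104.65);ex=np.array([np.cos(y),np.sin(y)]);ey=np.array([-ex[1],ex[0]])
d=s['position'][:2]-c;print(d@ex*1e3,d@ey*1e3)
save('side','s1',280,400,190,310,5)
```

```text
{'clock': 5.25, 'qpos': array([-0.14270474,  0.57546422, -0.34750826,  2.01062369,  0.32302197,
        0.60696653, -0.43600256]), 'qd': array([-1.48296014e-03,  8.45997511e-04,  5.18126368e-04,  2.48851360e-05,
       -5.04637909e-04, -8.74469949e-04,  1.23782763e-04]), 'joint_efforts': array([  0.37472572, -78.9589119 ,  -3.92691091, -18.52658272,
        -0.84401026,   1.67534407,  -0.40886639]), 'position': array([0.48620061, 0.14485963, 0.08482475]), 'tool_rot': array([ 3.14139414, -0.00445091,  1.84065176]), 'force': array([4.84041241, 1.77815225, 5.36513234]), 'moment': array([ 0.29178612, -1.3191016 ,  0.47967672]), 'finger_force': 79.07476544380188, 'grip_width': 0.03158253368969657}
57.3953709376046 2.8458366242914708
```

View pics/s1.png

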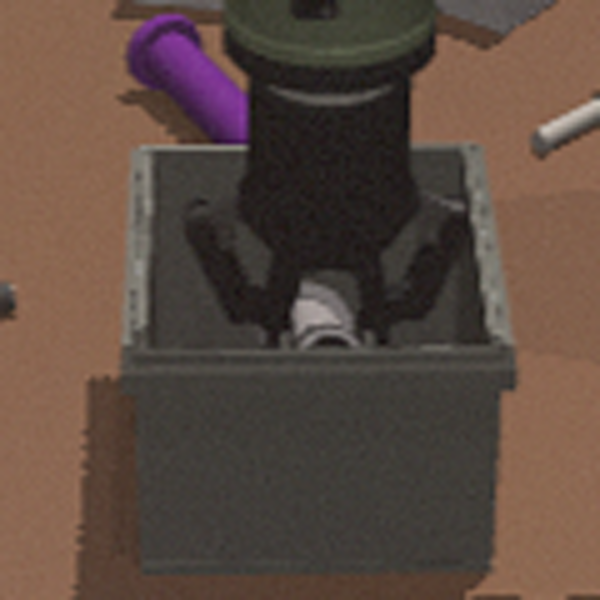

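The fingers straddle the barrel and hold it near its plain end, with the end ring visible at crop (325,335). Next I compute the tipping path.

```bash
cat >> h.py <<'E'
C=np.array([.50347,.09005,0]);Y=np.radians(104.65)
EX=np.array([np.cos(Y),np.sin(Y),0]);EY=np.array([-EX[1],EX[0],0])
TX,TZ=-.1344,.0574  # flange centre in tool frame
def sleeve(phi,x,z,y,yaw=105.5):
    """print delta placing the flange centre at bin (x,y), z at elevation phi"""
    R=down(yaw)*Ro.from_rotvec([0,np.radians(phi-31),0])
    p=C+x*EX+y*EY+np.array([0,0,z])-R.apply([TX,0,TZ]); delta(p,R); return p
E
python3 - <<'E'
from h import *
for f,x,z in [(31,-77,34),(36,-72,34),(40,-68,34),(46,-65,33),(52,-62,32),(60,-58,30),(68,-54,30),(75,-50,30),(83,-46,30),(90,-42,30)]:
    sleeve(f,x/1e3,z/1e3,.0025)
E
```

```text
[-0.0, -0.0032, -0.0132, 0.0001, -0.0021, -0.0003] rows 0.13611250871877095 0.030023389259006307
[-0.0009, -0.0031, -0.0362, 0.0001, 0.0395, -0.0003] rows 0.36359368372703094 0.5522929074091604
[-0.0031, -0.003, -0.0539, 0.0001, 0.0729, -0.0003] rows 0.5404217882228184 1.0179449061035788
[-0.0146, -0.0029, -0.0769, 0.0001, 0.1229, -0.0003] rows 0.7837247119110847 1.7164287404858718
[-0.0286, -0.0028, -0.0981, 0.0001, 0.1729, -0.0002] rows 1.021878165772952 2.414914176573303
[-0.0509, -0.0026, -0.1214, 0.0001, 0.2395, -0.0002] rows 1.3163922944596316 3.3462288492551644
[-0.0767, -0.0025, -0.1442, 0.0001, 0.3062, -0.0002] rows 1.6334121417925715 4.277543869439827
[-0.1006, -0.0024, -0.1602, 0.0002, 0.3645, -0.0002] rows 1.8913933439099198 5.092444647224304
[-0.1311, -0.0022, -0.1735, 0.0002, 0.4312, -0.0002] rows 2.1746606218705593 6.023759907549693
[-0.158, -0.0021, -0.1807, 0.0002, 0.4895, -0.0002] rows 2.4004102762746555 6.83866080718395
```

>>> {"name": "play_rows", "arguments": {
  "deltas": [
    [0, 0, -0.013, 0, 0, 0, 1],
    [-0.001, 0, -0.036, 0, 0.04, 0, 1],
    [-0.003, 0, -0.054, 0, 0.073, 0, 1],
    [-0.015, 0, -0.077, 0, 0.123, 0, 1],
    [-0.015, 0, -0.077, 0, 0.123, 0, 1]
  ]
}}

```text
clock: 5.8
position: [0.4882, 0.1329, 0.123]
tool_rot: [-3.138, -0.264, 1.832]
force: [0.3, -0.6, -3.8]
grip_width: 0.0315
finger_force: 85.1
```

Run:
```python
from h import *
s=observe();print(s['force'],s['moment'])
for f,x,z in [(52,-62,32),(60,-58,30),(68,-54,30),(75,-50,30),(83,-46,30),(90,-42,30)]:
    sleeve(f,x/1e3,z/1e3,.0025)
```

```text
[ 0.32643836 -0.62751003 -3.82309798] [-0.35876656 -0.05696552  0.0037883 ]
[0.0009, -0.0003, -0.022, -0.0002, 0.0487, -0.0042] rows 0.2201271233886623 0.6829733503824491
[-0.0146, -0.0, -0.0502, 0.0001, 0.1154, -0.0042] rows 0.5232083855304893 1.6128021461295756
[-0.0336, 0.0002, -0.0789, 0.0004, 0.182, -0.0042] rows 0.8579667513530692 2.5437166761418806
[-0.0526, 0.0005, -0.1005, 0.0007, 0.2404, -0.0042] rows 1.134417869961069 3.358447859908769
[-0.0787, 0.0008, -0.1212, 0.001, 0.307, -0.0042] rows 1.4452701078925732 4.289646953730678
[-0.1029, 0.0012, -0.1351, 0.0013, 0.3654, -0.0042] rows 1.69802084383081 5.1044800445784055
```

>>> {"name": "play_rows", "arguments": {
  "deltas": [
    [0, 0, -0.022, 0, 0.049, 0, 1],
    [-0.015, 0, -0.05, 0, 0.115, 0, 1],
    [-0.034, 0, -0.079, 0, 0.182, 0, 1],
    [-0.053, 0, -0.1, 0, 0.24, 0, 1],
    [-0.079, 0, -0.121, 0, 0.307, 0, 1],
    [-0.103, 0, -0.135, 0, 0.365, 0, 1],
    [-0.103, 0, -0.135, 0, 0.365, 0, 1],
    [-0.103, 0, -0.135, 0, 0.365, 0, 1]
  ]
}}

```text
clock: 6.6
position: [0.5049, 0.0722, 0.1738]
tool_rot: [-3.134, -1.027, 1.833]
force: [0.6, 2.3, -3.0]
grip_width: 0.0314
finger_force: 85.3
```

Run:
```python
from h import *
s=observe();print(s['force'],s['moment'])
print(np.round(C+EX*.055+np.array([0,0,.191]),4))
sleeve(90,.055,.03,.0003)
im=cv2.cvtColor(grab_frame('side'),cv2.COLOR_RGB2BGR);cv2.imwrite('pics/s2.png',cv2.resize(im[130:310,260:440],None,fx=3.3,fy=3.3,interpolation=cv2.INTER_CUBIC))
```

```text
[ 0.62904335  2.31515202 -2.9524866 ] [-1.37968141 -0.43671033 -0.0241525 ]
[0.4896 0.1433 0.191 ]
[0.0975, 0.0076, 0.1574, -0.0004, 0.0013, -0.002] rows 1.8529569836928221 0.03444055460359252
```

View pics/s2.png

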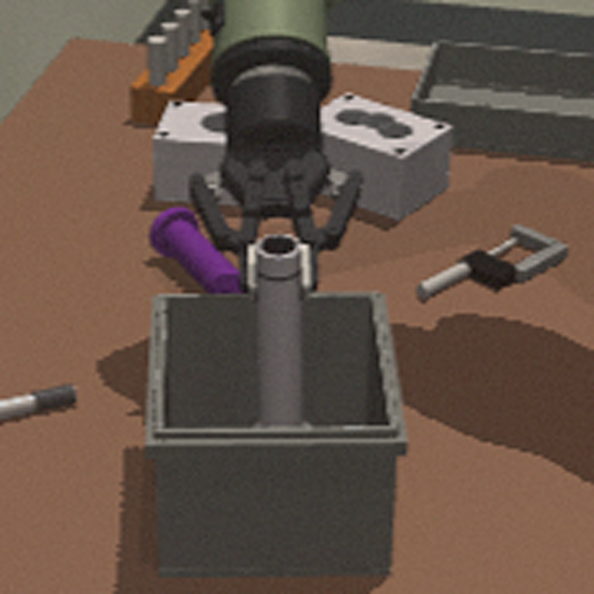

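The side view shows the sleeve upright, with the plain end at crop (279,243) and the pads gripping just below it. Next I check its height and move it over the fence into the bay.

Run:
```python
from h import *
s=observe();print(s['force'],s['moment'],s['position'])
R=Ro.from_euler('xyz',s['tool_rot']);fl=s['position']+R.apply([TX,0,TZ]);ax=R.apply([np.cos(np.radians(31)),0,-np.sin(np.radians(31))])
top=fl+.185*ax;print(fl,ax,top,proj('side',top),proj('side',fl+.1*ax),proj('top',top),(fl-C)@EX,(fl-C)@EY)
sleeve(90,.055,.03,.0003)
save('top','t2',265,375,210,310,6)
```

```text
[-0.47271785  1.11157834 -2.66622451] [-1.34241173 -0.44226063  0.01589427] [0.50479555 0.07304265 0.17456266]
[0.50990454 0.05306859 0.02988006] [0.0017105  0.00472796 0.99998736] [0.51022098 0.05394326 0.21487772] [343.02722312 200.74661398] [342.88443814 230.41678433] [333.48676566 254.01763464] -0.03740648116736597 0.003127764580183821
[0.0955, 0.0076, 0.1567, -0.0009, 0.002, -0.0011] rows 1.8367869944667747 0.03361161288646085
```

View pics/t2.png

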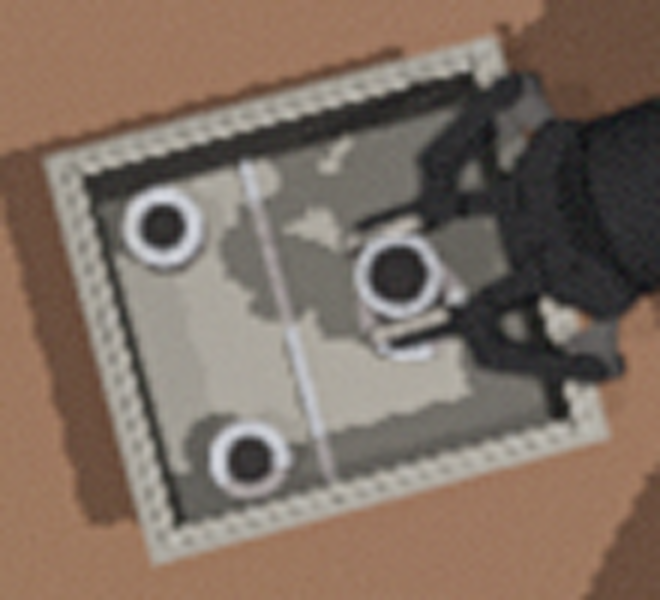

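The top view shows the sleeve end at crop (397,275), the flange peeking out below it at about (410,352), and both bushes and the fence clear and unmoved. I'll triangulate.

Run:
```python
from h import *
g=lambda x,y:np.array([(x+.5)/6-.5+265,(y+.5)/6-.5+210])
ut=g(397,275);us=np.array([279.5/3.3-.5+260,243.5/3.3-.5+130])
from scipy.optimize import least_squares
X=least_squares(lambda X:np.r_[proj('top',X)-ut,proj('side',X)-us],[.51,.054,.215]);print(X.x,X.fun,(X.x-C)@EX,(X.x-C)@EY)
fl=np.array([.5099,.0531,.03]);
inv=lambda u:(u-[265,210]+.5)*6-.5
print(inv(proj('top',fl+[0,0,.01])), inv(proj('top',fl+[0,0,.01]+.025*EY)), inv(proj('top',fl+[0,0,.01]-.025*EX)), inv(proj('top',fl+[0,0,.01]+.025*EX)))
```

```text
[0.50643108 0.06049    0.21191684] [ 0.05174068  0.26562969 -0.2662254  -0.02428253] -0.029347871920223267 0.004611318309628903
[403.64695659 297.74973694] [417.80603068 349.2791988 ] [455.07365319 283.76670449] [352.12933051 311.75749331]
```

Run:
```python
from h import *
for x in(0,.03,.052): sleeve(90,x,.032,-.0005)
```

```text
[0.0409, 0.0074, 0.0604, -0.001, 0.0023, -0.0006] rows 0.7332873931170096 0.036546818455346596
[0.072, 0.0083, 0.1117, -0.001, 0.0023, -0.0006] rows 1.3317013362606744 0.036546818455346596
[0.0949, 0.0091, 0.1493, -0.001, 0.0023, -0.0006] rows 1.7712203940412086 0.036546818455346596
```

>>> {"name": "play_rows", "arguments": {
  "deltas": [
    [0.02, 0.004, 0.03, 0, 0, 0, 1],
    [0.041, 0.007, 0.06, 0, 0, 0, 1],
    [0.056, 0.008, 0.086, 0, 0, 0, 1],
    [0.072, 0.008, 0.112, 0, 0, 0, 1],
    [0.085, 0.009, 0.132, 0, 0, 0, 1],
    [0.095, 0.009, 0.149, 0, 0, 0, 1],
    [0.095, 0.009, 0.149, 0, 0, 0, 1],
    [0.095, 0.009, 0.149, 0, 0, 0, 1],
    [0.095, 0.009, 0.149, 0, 0, 0, 1]
  ]
}}

```text
clock: 7.6
position: [0.4866, 0.158, 0.1765]
tool_rot: [-3.138, -1.026, 1.836]
force: [-0.3, 0.6, -3.1]
grip_width: 0.0313
finger_force: 85.3
```

Run:
```python
from h import *
s=observe();print(s['force'],s['moment'],s['position'])
R=Ro.from_euler('xyz',s['tool_rot']);fl=s['position']+R.apply([TX,0,TZ]);print((fl-C)@EX,(fl-C)@EY,fl[2])
inv=lambda u:(u-[265,210]+.5)*6-.5
print(inv(proj('top',fl+[0,0,.01])),inv(proj('top',fl+[0,0,.185])))
sleeve(90,.052,.01,.000)
save('top','t3',265,375,210,310,6)
```

```text
[-0.33921495  0.56513377 -3.14119429] [-1.43741688 -0.35947538 -0.05869095] [0.48655335 0.15800649 0.17647842]
0.04944305134142814 -0.000795554599133617 0.03179090485699157
[222.04591972 338.18175466] [207.0493127 313.625752 ]
[-0.0351, -0.0021, 0.0259, 0.0003, 0.0018, -0.0013] rows 0.43663500651062803 0.031902974417843545
```

View pics/t3.png

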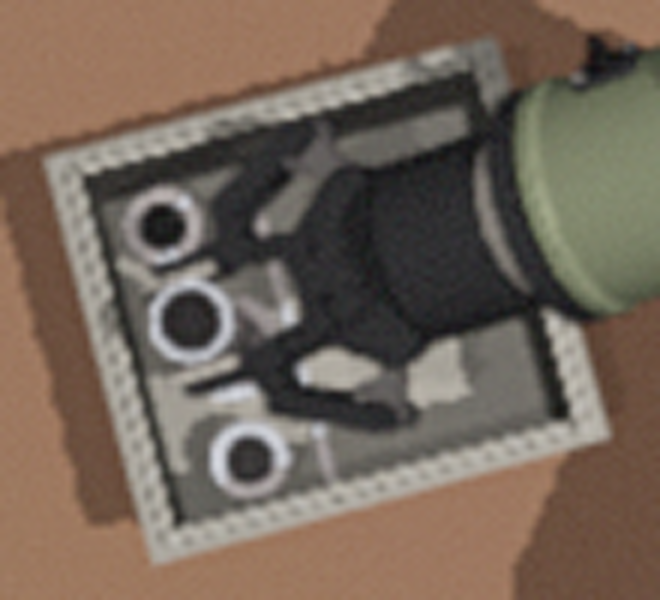

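The end shows at (190,320), about 17 px toward +x of the prediction, while the flange matches. That means a lean of about 2°, so I'll correct the tilt and lower it.

Run:
```python
from h import *
for z in(.025,.015,.01): sleeve(92.2,.053,z,.000)
```

```text
[-0.0131, -0.0021, 0.0019, 0.0003, 0.0201, -0.0013] rows 0.13349691361190802 0.281900104764777
[-0.0302, -0.002, 0.0122, 0.0003, 0.0201, -0.0013] rows 0.32611633082283176 0.281900104764777
[-0.0387, -0.002, 0.0174, 0.0003, 0.0201, -0.0013] rows 0.4249906809237909 0.281900104764777
```

>>> {"name": "play_rows", "arguments": {
  "deltas": [
    [-0.013, 0, 0.002, 0, 0.02, 0, 1],
    [-0.02, 0, 0.006, 0, 0.02, 0, 1],
    [-0.026, 0, 0.01, 0, 0.02, 0, 1],
    [-0.032, 0, 0.0135, 0, 0.02, 0, 1],
    [-0.032, 0, 0.0135, 0, 0.02, 0, 1],
    [-0.032, 0, 0.0135, 0, 0.02, 0, 1]
  ]
}}

```text
clock: 8.25
position: [0.4868, 0.1564, 0.1597]
tool_rot: [-3.138, -1.068, 1.837]
force: [-0.3, -0.0, -3.5]
grip_width: 0.0313
finger_force: 85.2
```

Run:
```python
from h import *
s=observe();print(s['force'],s['moment'],s['position'])
R=Ro.from_euler('xyz',s['tool_rot']);fl=s['position']+R.apply([TX,0,TZ]);print((fl-C)@EX,(fl-C)@EY,fl[2])
print("down 10mm:",R.inv().apply([0,0,-.01])/.5)
im=grab_frame('top');im2=im[250:280,280:320]
f=cv2.cvtColor(im,cv2.COLOR_RGB2BGR);cv2.imwrite('pics/t4.png',cv2.resize(f[225:295,275:335],None,fx=9,fy=8,interpolation=cv2.INTER_CUBIC))
```

```text
[-0.25073862 -0.02951197 -3.48859405] [-1.42189588 -0.35721708 -0.01894863] [0.48676795 0.15639006 0.15967319]
0.05391144496540893 -0.0005596017571695605 0.014249727944339652
down 10mm: [-1.75230554e-02  3.64892589e-05  9.64060151e-03]
```

View pics/t4.png

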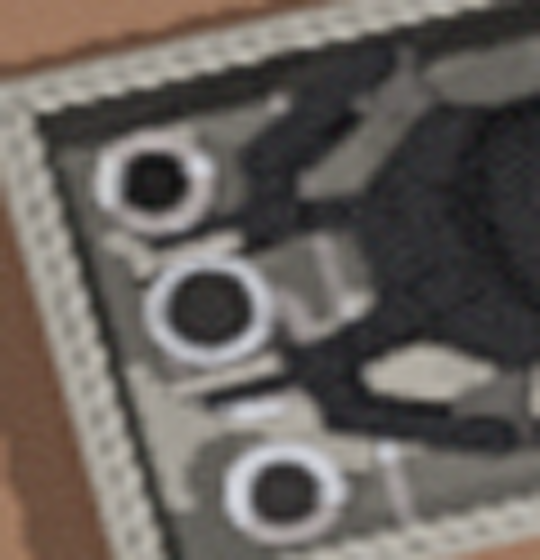

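The sleeve end is at crop (210,306) with the flange edge at (253,408). Both bushes are clear and still standing. I'll lower in small steps and watch the force.

>>> {"name": "play_rows", "arguments": {
  "deltas": [
    [-0.004, 0, 0.002, 0, 0, 0, 1],
    [-0.007, 0, 0.004, 0, 0, 0, 1],
    [-0.0105, 0, 0.0058, 0, 0, 0, 1],
    [-0.0105, 0, 0.0058, 0, 0, 0, 1]
  ]
}}

```text
clock: 8.7
position: [0.4867, 0.1576, 0.1563]
tool_rot: [-3.139, -1.073, 1.84]
force: [-2.6, -4.8, 30.1]
grip_width: 0.0317
finger_force: 87.5
```

Run:
```python
from h import *
s=observe();print(s['force'],s['moment'],s['position'])
X=onplane('top',(297.9,262.8),.195);print("top",(X-C)@EX,(X-C)@EY)
X=onplane('top',(302.6,275.5),.022);print("flange edge",(X-C)@EX,(X-C)@EY)
```

```text
[-2.62280648 -4.8267162  30.06015032] [3.51186494 1.59981655 0.73131694] [0.48670016 0.15763883 0.15626919]
top 0.05336971627734025 -0.0009091426142049605
flange edge 0.05404606397090885 0.024833919489102876
```

>>> {"name": "play_rows", "arguments": {
  "deltas": [
    [0.0035, 0, -0.0019, 0, 0, 0, 1],
    [0.0035, 0, -0.0019, 0, 0, 0, 1],
    [0.0035, 0, -0.0019, 0, 0, 0, 1]
  ]
}}

```text
clock: 9.0
position: [0.4869, 0.1567, 0.1563]
tool_rot: [-3.139, -1.069, 1.838]
force: [-1.4, -0.6, 9.5]
grip_width: 0.0311
finger_force: 85.5
```

Run:
```python
from h import *
s=observe();print(s['force'],s['moment'],s['position'])
f=cv2.cvtColor(grab_frame('top'),cv2.COLOR_RGB2BGR);cv2.imwrite('pics/t5.png',cv2.resize(f[225:295,275:335],None,fx=9,fy=8,interpolation=cv2.INTER_CUBIC))
# sleeve bore: dark blob centroid near expected
g=cv2.cvtColor(f,cv2.COLOR_BGR2GRAY);m=(g<75).astype(np.uint8)
n,l,st,ce=cv2.connectedComponentsWithStats(m[225:295,275:335])
for i in range(1,n):
    if st[i,4]>15:
        p=ce[i]+[275,225];X=onplane('top',p,.191);print(st[i],p,(X-C)@EX,(X-C)@EY)
```

```text
[-1.39810762 -0.64834595  9.4979902 ] [0.64723888 0.18760999 0.16566363] [0.48687219 0.15665135 0.15632346]
[   4    0   56   70 1350] [315.29925926 252.41777778] 0.004910378282777599 -0.014873879474941794
[14 19  7  7 39] [291.84615385 247.23076923] 0.058028851001831666 -0.04278270167556833
[19 34  9  9 62] [297.85483871 263.14516129] 0.05379749439530008 -0.00039769360010057477
[28 58  7  7 39] [306.15384615 286.23076923] 0.04870666401225774 0.06030480400289794
```

Top centre and flange centre agree to within about 1 mm, so it stands upright with floor contact at about 10 N. I'll relax the grip so the flange seats, then open.

>>> {"name": "play_rows", "arguments": {
  "deltas": [
    [0, 0, 0, 0, 0, 0, 1],
    [0, 0, 0, 0, 0, 0, 1],
    [0.001, 0, -0.0005, 0, 0, 0, 1],
    [0.002, 0, -0.001, 0, 0, 0, 1],
    [0.002, 0, -0.001, 0, 0, 0, 1]
  ],
  "newtons": 20
}}

```text
clock: 9.55
position: [0.4868, 0.1562, 0.1564]
tool_rot: [-3.137, -1.068, 1.836]
force: [-0.0, 0.1, -0.3]
grip_width: 0.031
finger_force: 85.4
```

```bash
cat > look.py <<'E'
from h import *
s=observe();print(s['force'],s['moment'],s['position'],s['grip_width'])
f=cv2.cvtColor(grab_frame('top'),cv2.COLOR_RGB2BGR)
g=cv2.cvtColor(f,cv2.COLOR_BGR2GRAY);m=(g<75).astype(np.uint8)
n,l,st,ce=cv2.connectedComponentsWithStats(m[225:295,275:335])
for i in range(1,n):
    if 15<st[i,4]<200:
        p=ce[i]+[275,225];X=onplane('top',p,.191);print(st[i],p,(X-C)@EX,(X-C)@EY)
E
python3 look.py
```

```text
[-0.04673725  0.13525433 -0.28120016] [-0.97644709 -0.44452337 -0.05041065] [0.48680692 0.15618156 0.15641749] 0.031022653616759144
[14 19  7  8 40] [291.85  247.325] 0.0580801029289581 -0.04255163206394092
[19 34  9  9 63] [298.         263.12698413] 0.053437534797620284 -0.00034661969841769135
[28 58  7  7 39] [306.15384615 286.23076923] 0.04870666401225774 0.06030480400289794
```

>>> {"name": "play_rows", "arguments": {
  "deltas": [
    [0, 0, 0, 0, 0, 0, 0.6],
    [0, 0, 0, 0, 0, 0, 0.55],
    [0, 0, 0, 0, 0, 0, 0.5],
    [0, 0, 0, 0, 0, 0, 0.4],
    [0, 0, 0, 0, 0, 0, 0.2],
    [0, 0, 0, 0, 0, 0, 0.1],
    [0, 0, 0, 0, 0, 0, 0.1]
  ]
}}

```text
clock: 10.3
position: [0.4868, 0.1563, 0.1566]
tool_rot: [-3.138, -1.068, 1.837]
force: [0.4, -0.1, 0.6]
grip_width: 0.0767
finger_force: 0.0
```

```bash
python3 look.py
```

```text
[ 0.41691036 -0.09431584  0.63658539] [-0.89956381 -0.2527233  -0.00445353] [0.48682029 0.15627218 0.15659008] 0.07668051288258036
[21 36  8  8 58] [299.39655172 264.39655172] 0.05090099153788958 0.0036214789021272223
```

>>> {"name": "play_rows", "arguments": {
  "deltas": [
    [0, 0, -0.03, 0, 0, 0, 0.1],
    [0, 0, -0.08, 0, 0, 0, 0.1],
    [0, 0, -0.14, 0, 0, 0, 0.1],
    [0, 0, -0.2, 0, 0, 0, 0.1],
    [0, 0, -0.28, 0, 0, 0, 0.1],
    [0, 0, -0.36, 0, 0, 0, 0.1],
    [0, 0, -0.36, 0, 0, 0, 0.1],
    [0, 0, -0.36, 0, 0, 0, 0.1]
  ]
}}

```text
clock: 11.15
position: [0.5291, 0.004, 0.2433]
tool_rot: [-3.138, -1.068, 1.836]
force: [-0.4, 1.2, -0.2]
grip_width: 0.077
finger_force: 0.0
```

```bash
python3 look.py
python3 - <<'E'
from h import *
a=cv2.cvtColor(grab_frame('top'),cv2.COLOR_RGB2BGR)[210:310,265:375]
b=cv2.cvtColor(grab_frame('side'),cv2.COLOR_RGB2BGR)[180:310,290:400]
cv2.imwrite('pics/f.png',np.hstack([cv2.resize(a,(440,400),interpolation=2),cv2.resize(b,(338,400),interpolation=2)]))
E
```

```text
[-0.40791931  1.22783314 -0.24875032] [-0.88980344 -0.25891769  0.01687833] [0.52909158 0.00396612 0.2433125 ] 0.07697410236637688
[14 20  6  6 33] [291.57575758 247.42424242] 0.058804015016621865 -0.0424902335125913
[21 35  8  9 59] [299.45762712 264.20338983] 0.050630548955863934 0.003196587817068025
[28 58  7  7 39] [306.15384615 286.23076923] 0.04870666401225774 0.06030480400289794
```

View pics/f.png

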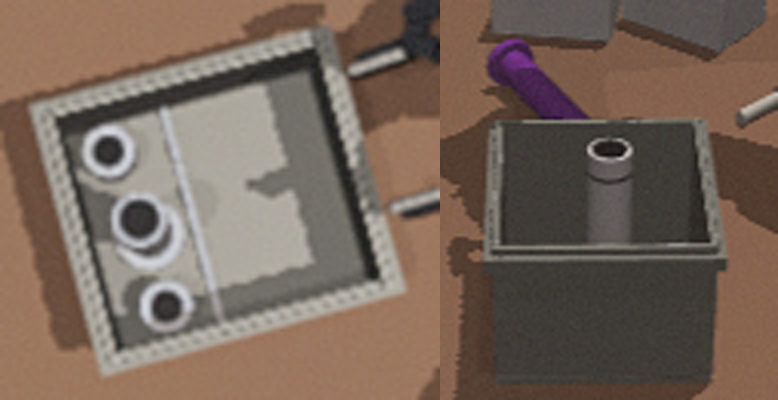

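The sleeve stands freely on its flange in the bay, with its end at (141,220) and flange at (150,235). It is clear of the fence and of both bushes at (108,152) and (165,305).

```bash
python3 -c "
from workcell import *
print(job_done())"
```

```text
the job is handed in; nothing more can be done
None
```

The sleeve stands upright on its flange in the bay between the two bushes; it was on the bin floor before I let go, the bushes did not move, and the job was handed in at about 11 s.

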